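# Rotate the wood-filler tins in the sloped lane

### The arm

A 7-joint arm with a two-finger parallel gripper is mounted at the origin on the work surface. World frame = base frame: x ahead of the robot, y to its left, z up, the work surface at z = 0. Lengths are in m, angles in rad, forces in N, time in s.
With the tool pointing down it reaches from about 0.4 to 0.85 m from the base axis. Payload 10.4 kg.
Tool frame: the origin (TCP) lies at the very end of the fingers, on their centre line; the grasp point (between the pads) lies manip.hold_point_z behind it (manip.hold_point_z is the distance from the TCP to the grasp point, in m); z points along the fingers, y is the direction in which the jaws open and shut (so a half turn about z gives the same grasp; the last joint's range is limited). The gripper opens to 85 mm and grips with 20 to 120 N. Pads are 22 mm wide; open, the fingers measure 114 mm over their backs; the gripper's body (76 mm by 85 mm) begins 54 mm behind the grasp point. The pads swing forward as they close: fully open they stand 13 mm farther back than shut.
Start: joints at [-1.298, 0.332, -0.065, 1.46, 0.022, 1.35, -0.088], TCP at [0.182, 0.598, 0.231] pointing down, gripper open.
Joint ranges: [-2.6, 2.6], [-0.5, 2.12], [-1.47, 1.34], [0.16, 2.42], [-1.27, 4.41], [0.06, 2.06], [-2.6, 2.6]. Speed limits (rad/s): [2.22, 2.22, 2.79, 2.79, 3.14, 3.14, 3.14].

### API

Orientations are given as a unit quaternion [x, y, z, w].
In Python, from workcell import manip gives the robot as it stands.
- The arm moves only by the tool jog_arm, never from a script. Its arguments are lists of equal length, an entry for each row: "translation": the shift along the world's x, y, z in mm, a list of three; "turn": the turn about the world's z in degrees. In form: {"translation": [[x, y, z], ...], "turn": [turn, ...]}. A call has 1 to 12 rows; each row is the pose to reach, as a shift and turn from the pose measured when the call began; what a row does not reach only later rows make up. A row lasts 1/12 s, in which the tool goes at most 41.7 mm and 7.16 degrees, less where a joint would pass 70% of its speed; a pose out of reach is approached as far as the arm can. A call with a gripper value outside its range is refused whole. "grip" is the finger opening in mm, from 0 to 85.4, set as the call begins (left out, the last holds). The fingers move at their own pace and stop on an object; "grip_force" is the grip in N (left out, the last holds). Time passes only in rows, so rows that repeat a pose let the fingers close. It gives the time, the measured TCP pose, the force and the opening at its end, in the units of the state.
- manip.get_obs(): the state, without advancing time (a new reading comes with each control period).
- manip.camera(name): name is "scene" or "top"; returns a dict with "frame" (420x560x3 uint8, red, green, blue), "mtx" (3x3 intrinsics, pixels), "pose" (4x4, takes a point from camera to world coordinates). Camera axes: x right, y down, z forward; pixel columns grow to the right and rows downward; lengths in m; the calibration is good to about 2 mm. A picture is of the moment at which its call begins. There is no depth.
- manip.hand_in(): hands the job in, once; it reports no verdict.
Trained networks look in a picture, given as the dict that the camera call returned (one of the last four; its "shot" number tells which), for a name from the list of things; names that differ only in an ending like _2 or _b are one class to them, and where a whole thing is asked for, a point or a joint stands for the part that bears it (a point fixed in the world has none). Each returns a list of dicts, best first, with "confidence" (0 to 1); they miss things now and then, are a little off and sometimes report something else, mostly with a low value. They report only what shows in the picture. A call takes as long as a camera call. They do not tell look-alikes from the thing itself.
- manip.outline_of(picture, label): "mask" (420x560 bool, what is visible of it) and "extent" ([left, top, right, bottom] in pixels, round what is visible of it).
- manip.pinpoint(picture, label): "at" ([column, row] in pixels: a listed point, or the origin of a listed thing).
The state is a dict: "clock": time; "joint_pos": joint angles; "joint_velocities": joint speeds; "tau": joint torques, N m; "position": TCP position; "ee_rot": TCP orientation; "ft_force": force on the tool from outside, world axes, zero at the start; "torque": the same for the moment, N m; "grip_width": opening from 0.0 (shut) to 1.0 (fully open).
Only numpy, scipy, OpenCV 4.12 (cv2) and the standard library are available. Lean on these libraries where they do the work, as an engineer would, in place of code of your own. Each camera call takes 0.05 s, during which the arm holds its last target. There are 200 camera calls.

### The job

Keep the orange-banded wood filler in first-in-first-out order: first take the oldest orange tin, the one at the low front end of the orange-fronted sloped lane, and set it down gently, not dropped, in the grey tray on the bench. Then take the new orange tin from the dark wooden cradle and load it into the upper end of the same lane, lying crosswise, so that it rolls down and rests behind the tin that has moved up to the front.

Things in the scene. Friction and masses are not known exactly. Their poses are not given: they have to be found in the camera images.
- lane: Fixed plywood lane, orange front stop and side stripes. Origin on the table under the centre of a tin at the stop; x uphill (away from robot), y across, z up. Floor from x -35 to 185 mm, rising 12 degrees; 80 mm between side walls 10 mm high; stop 32 mm high. Centre of a tin on it: z = 75 mm + 0.2126 x; at the stop x 0, second x 55, third x 110. Tins roll down freely. Load at x 110 to 140.
- tin_front: Oldest tin: steel with orange band, closed cylinder 56 mm in diameter, 58 mm long, up to 0.26 kg, lying crosswise at the lane's stop. Origin at its centre, y along the cylinder's axis (x, z turn as it rolls). Grip from above by its flat ends, 58 mm apart, clear of the low lane walls. A like tin touches it uphill and rolls to the stop once it is gone. The lane beside, with blue tins, is not used.
- tin_new: New tin, same look and size (56 mm diameter, 58 mm long, orange band, up to 0.26 kg). Origin at its centre, y along the cylinder's axis. Lies in a saddle of a fixed dark wooden cradle, centre 43 mm above the table; the cradle is 40 mm wide, so both flat ends overhang and can be gripped from above. The other saddle, 100 mm away, holds a blue tin.
- tray: Fixed open grey tray with a black floor, at one side of the lanes (the cradle is at the other), 130 x 170 mm outside (x, y), 120 x 160 inside, walls 24 mm high, inner floor 5 mm above the table. Origin: centre of its underside. A tin lying in it has its centre 33 mm above the table.
Things that resemble listed ones, but are neither listed nor needed, are in the scene too. Several things look just like the tray: the one meant starts farthest from the robot's base.

How it is judged:
By the outcome, as a careful person would: the job done as asked, in the order asked, and still so for the second after the job is handed in, with the robot touching nothing.
It also fails if it takes over 59 s, if anything falls off the work surface, if the arm or the gripper's body presses on something with over 40 N, if the wrist force passes 120 N, or if a joint passes its speed limit or range.

## Working session

There is one attempt and no reset: what is moved stays moved. The work goes in short steps, Python scripts to look and compute and a tool call to move; the robot and the scene stay as the last step left them, time stands still between calls to the robot, and variables do not carry over. Pictures are saved under pics/ and viewed, about 8 in all and at most 12, crops included, and the job is handed in when it is done.

Besides the shell and the picture viewer there is one more tool, called after ">>>" in YAML: its name, and indented under it one key for each argument. jog_arm: Moves the arm, as the interface text tells. Its arguments: {"type":"object","properties":{"translation":{"type":"array"},"turn":{"type":"array"},"grip":{"type":"number"},"grip_force":{"type":"number"}},"required":["translation","turn"]}

```bash
mkdir -p pics
cat > h.py <<'E'
import numpy as np, cv2
from workcell import manip
def ray(p,uv):
    d=p["pose"][:3,:3]@np.linalg.inv(p["mtx"])@np.array([uv[0],uv[1],1.]);return p["pose"][:3,3],d
def onz(p,uv,z):
    o,d=ray(p,uv);return o+d*(z-o[2])/d[2]
def proj(p,X):
    T=np.linalg.inv(p["pose"]);c=T[:3,:3]@np.array(X)+T[:3,3];q=p["mtx"]@c;return q[:2]/q[2]
def save(p,n,crop=None,s=1):
    f=p["frame"]
    if crop: f=f[crop[1]:crop[3],crop[0]:crop[2]]
    cv2.imwrite("pics/"+n,cv2.resize(f[:,:,::-1],None,fx=s,fy=s,interpolation=cv2.INTER_CUBIC))
E
python3 - <<'E'
from h import *
print(manip.hold_point_z, manip.get_obs())
Z=dict(lane=0,tin_front=.075,tin_new=.043,tray=0)
fs=[]
for n in("scene","top"):
    p=manip.camera(n);fs.append(p["frame"]);print(n,p["pose"].round(3).tolist(),p["mtx"][0,0])
    for l in Z:
        print(l,[(round(d["confidence"],2),np.round(d["at"],1).tolist(),onz(p,d["at"],Z[l]).round(3).tolist()) for d in manip.pinpoint(p,l)])
        print("   ",[(round(d["confidence"],2),np.round(d["extent"]).tolist()) for d in manip.outline_of(p,l)])
    save(p,n+"0.png",s=1.4)
E
```

```text
0.0187 {'clock': 0.0, 'joint_pos': array([-1.29758674,  0.3328914 , -0.06470074,  1.46094464,  0.02161443,
        1.34989793, -0.08850012]), 'joint_velocities': array([ 0.00053578, -0.00142744,  0.00036721,  0.00156161,  0.00067926,
       -0.0014193 , -0.00076683]), 'tau': array([ 5.87545383e-04, -6.25447011e+01,  4.94047254e-02, -3.91596544e+01,
        1.62372482e-02,  1.01267840e-02, -4.39691291e-05]), 'position': array([0.18209608, 0.59749061, 0.23050216]), 'ee_rot': array([ 1.47353817e-01,  9.89083581e-01, -7.19572266e-04, -6.64607328e-05]), 'ft_force': array([ 0.96615987, -0.25386069,  0.15820784]), 'torque': array([-0.02621567, -0.07713473, -0.00751272]), 'grip_width': 1.0037565638468404}
scene [[-0.72, 0.415, -0.556, 1.054], [0.693, 0.433, -0.576, 0.601], [0.002, -0.8, -0.6, 0.704], [0.0, 0.0, 0.0, 1.0]] 434.89730387390455
lane [(0.63, [296.1, 265.3], [0.504, 0.09, 0.0])]
    [(0.6, [215.0, 243.0, 322.0, 316.0])]
tin_front [(0.74, [296.1, 243.0], [0.511, 0.094, 0.075])]
    [(0.86, [281.0, 223.0, 313.0, 259.0])]
tin_new [(0.93, [352.0, 320.7], [0.571, 0.303, 0.043])]
    [(
[... 293 characters left out ...]
0])]
top [[-0.017, -0.975, 0.221, 0.198], [-1.0, 0.017, 0.001, -0.015], [-0.005, -0.221, -0.975, 1.17], [0.0, 0.0, 0.0, 1.0]] 518.380854808426
lane []
    [(0.69, [212.0, 91.0, 262.0, 198.0])]
tin_front [(0.97, [235.7, 177.6], [0.508, 0.096, 0.075])]
    [(0.8, [223.0, 164.0, 252.0, 190.0])]
tin_new [(0.83, [143.2, 153.9], [0.577, 0.311, 0.043]), (0.44, [238.6, 174.8], [0.524, 0.093, 0.043])]
    [(0.59, [126.0, 142.0, 162.0, 172.0])]
tray [(0.92, [415.5, 187.3], [0.499, -0.315, 0.0]), (0.89, [458.7, 280.9], [0.281, -0.396, 0.0]), (0.84, [243.1, 260.3], [0.335, 0.086, 0.0])]
    [(0.77, [207.0, 229.0, 286.0, 294.0]), (0.73, [416.0, 249.0, 506.0, 315.0]), (0.68, [379.0, 158.0, 459.0, 217.0])]
```

View pics/scene0.png

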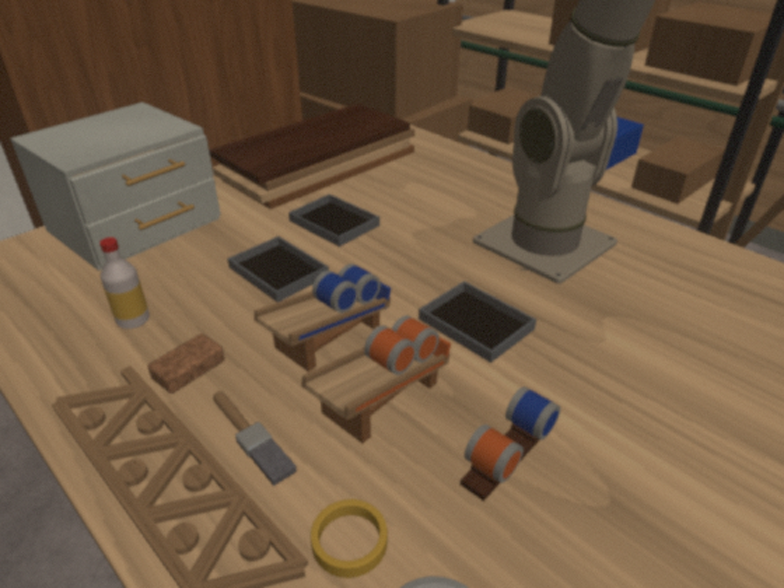

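View pics/top0.png

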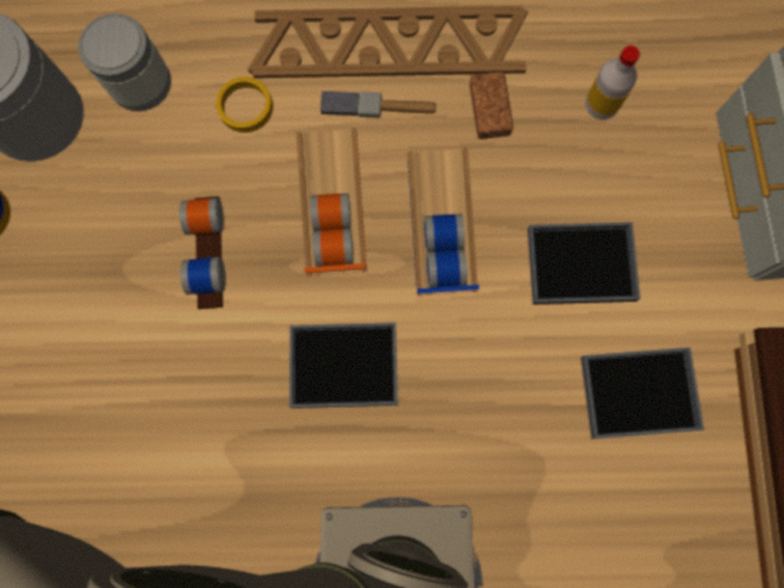

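Trays, at native pixels in the top view: (415,187) about 0.58 m from the base, (459,281) 0.48 m, (243,260) 0.34 m. The farthest is (415,187), at about (0.49,-0.31). It is also on the side of the lanes opposite the cradle, which fits the description. Orange lane: top-view stop at (240,192), front tin (236,177), new tin (143,154).

Next I refine the positions and yaws, then confirm with an overlay crop.

```bash
cat > fit.py <<'E'
from h import *
from scipy.optimize import least_squares
ps=[manip.camera(n) for n in("scene","top")]
def tri(uv):
    A=np.zeros((3,3));b=np.zeros(3)
    for p,u in zip(ps,uv):
        o,d=ray(p,u);d/=np.linalg.norm(d);M=np.eye(3)-np.outer(d,d);A+=M;b+=M@o
    return np.linalg.solve(A,b)
for l in("tin_front","tin_new"):
    print(l,tri([manip.pinpoint(p,l)[0]["at"] for p in ps]).round(4))
p=ps[1]
# lane mask edges in top
m=manip.outline_of(p,"lane")[0]["mask"]|manip.outline_of(p,"tin_front")[0]["mask"]
def edges(m,r0,r1):
    L=[];R=[]
    for r in range(r0,r1):
        c=np.where(m[r])[0]
        if len(c): L.append((c.min(),r));R.append((c.max()+1,r))
    return L,R
r=np.where(m.any(1))[0];print("rows",r.min(),r.max())
L,R=edges(m,r.min()+6,r.max()-6)
for E in(L,R):
    E=np.array(E,float);k=np.polyfit(E[:,1],E[:,0],1)
    P=[]
    for rr,z in((r.min()+6,.096),(r.max()-6,.055)):
        P.append(onz(p,(np.polyval(k,rr),rr),z))
    d=P[0]-P[1];print("wall",np.round(P,4).tolist(),"yaw",np.degrees(np.arctan2(d[1],d[0])))
# tray boxes & tins by PCA minAreaRect in world
for l in("tray","tin_new"):
    for d in manip.outline_of(p,l):
        c=max(cv2.findContours(d["mask"].astype(np.uint8),0,1)[0],key=cv2.contourArea)[:,0]
        w=np.array([onz(p,q+.0,.024 if l=="tray" else .043)[:2] for q in c],np.float32)
        (cx,cy),s,a=cv2.minAreaRect(w);print(l,round(cx,4),round(cy,4),np.round(s,3),round(a,1))
f=cv2.resize(p["frame"][:,:,::-1],None,fx=4,fy=4,interpolation=cv2.INTER_CUBIC)
cv2.imwrite("pics/top_a.png",f[340:880,480:1100]);
cv2.imwrite("pics/tray_a.png",f[600:900,1480:1880])
E
python3 fit.py; python3 -c "
import cv2,numpy as np
a=cv2.imread('pics/top_a.png')
b=cv2.imread('pics/tray_a.png');b=cv2.resize(b,(176,132));c=np.zeros((540,176,3),np.uint8);c[:132]=b
cv2.imwrite('pics/comb.png',np.hstack([a,c]))"
```

```text
tin_front [0.5131 0.0892 0.0856]
tin_new [0.5767 0.3048 0.0535]
rows 91 196
wall [[0.6899, 0.1486, 0.096], [0.4861, 0.1352, 0.055]] yaw 3.768535745514577
wall [[0.6881, 0.051, 0.096], [0.4844, 0.0392, 0.055]] yaw 3.3069555576425587
tray 0.3324 0.0797 [0.135 0.174] 0.8
tray 0.4925 -0.3115 [0.135 0.176] 0.2
tray 0.2803 -0.3878 [0.132 0.178] 3.5
tin_new 0.5765 0.3091 [0.06  0.073] 3.6
```

View pics/comb.png

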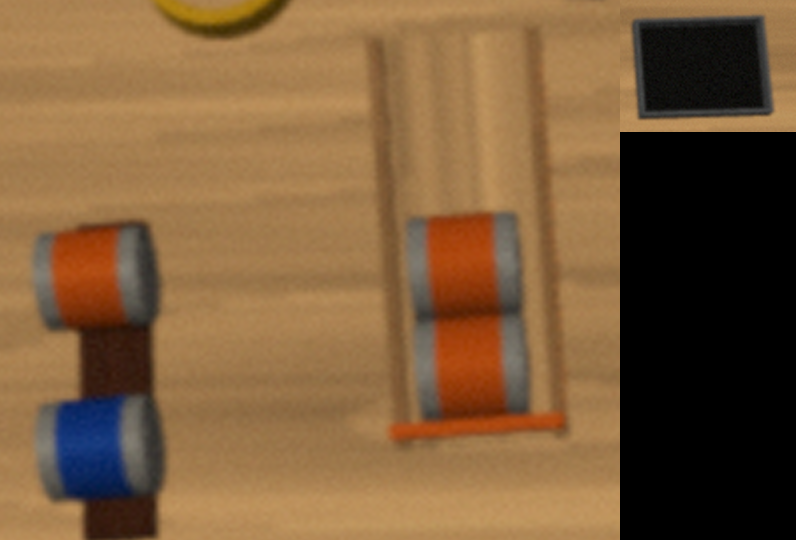

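The crop shows the orange lane with its two tins, front tin at native (238,177); the new orange tin in the far saddle at (144,154), with a blue tin in the other saddle; and the chosen tray empty. I'll run one silhouette fit and then move.

```bash
cat > fit2.py <<'E'
from h import *
from scipy.optimize import minimize
def cyl(x,y,z,yaw,r=.028,l=.058):
    a=np.linspace(0,2*np.pi,40);P=np.array([[r*np.cos(t),s*l/2,r*np.sin(t)] for t in a for s in(-1,1)])
    c,s=np.cos(yaw),np.sin(yaw);return P@np.array([[c,s,0],[-s,c,0],[0,0,1]])+[x,y,z]
def fit(obs,z,x0):
    def cost(v):
        J=0
        for p,m in obs:
            h=cv2.convexHull(np.array([proj(p,q) for q in cyl(v[0],v[1],z,v[2])],np.float32))[:,0]
            k=np.zeros((1680,2240),np.uint8);cv2.fillPoly(k,[np.round((h+.5)*4).astype(int)],1)
            k=cv2.resize(k.astype(np.float32),(560,420),interpolation=cv2.INTER_AREA)
            J+=np.abs(k-m).sum()/m.sum()
        return J
    s=np.array([x0]+[[x0[0]+.012,x0[1],x0[2]],[x0[0],x0[1]+.012,x0[2]],[x0[0],x0[1],x0[2]+.12]])
    r=minimize(cost,x0,method="Nelder-Mead",options=dict(initial_simplex=s,xatol=2e-4,fatol=1e-3));return r.x.round(4),round(r.fun,3)
if __name__=="__main__":
    S=manip.camera("scene");T=manip.camera("top")
    for l,z,x0,cams in(("tin_front",.075,[.51,.093,.06],[T]),("tin_new",.043,[.575,.307,.06],[T]),("tin_new",.043,[.575,.307,.06],[S]),("tin_new",.043,[.575,.307,.06],[S,T])):
        o=[]
        for c in cams:
            d=manip.outline_of(c,l);o.append((c,d[0]["mask"].astype(np.float32)))
        print(l,len(cams),fit(o,z,x0))
    # stop centre by orange colour
    hsv=cv2.cvtColor(T["frame"],cv2.COLOR_RGB2HSV);m=cv2.inRange(hsv,(3,150,80),(16,255,255));m[:185]=0;m[:,:200]=0;m[210:]=0;m[:,280:]=0
    r=cv2.minAreaRect(np.argwhere(m)[:,::-1].astype(np.float32));print(r)
    b=cv2.boxPoints(r);print([onz(T,q+.0,.055).round(4).tolist() for q in b])
E
python3 fit2.py
```

```text
tin_front 1 (array([0.5113, 0.0904, 0.0434]), np.float64(0.044))
tin_new 1 (array([0.5766, 0.3093, 0.061 ]), np.float64(0.037))
tin_new 1 (array([0.576 , 0.3069, 0.0376]), np.float64(0.041))
tin_new 2 (array([0.5763, 0.308 , 0.0487]), np.float64(0.103))
((238.5, 190.49998474121094), (44.99999237060547, 10.999998092651367), 0.0)
[[0.4725, 0.1417, 0.055], [0.4977, 0.142, 0.055], [0.4959, 0.0418, 0.055], [0.4707, 0.042, 0.055]]
```

>>> jog_arm:
  translation:
    - [329,-507,-30]
    - [329,-507,-30]
    - [329,-507,-30]
    - [329,-507,-30]
    - [329,-507,-30]
    - [329,-507,-30]
    - [329,-507,-30]
    - [329,-507,-30]
    - [329,-507,-30]
    - [329,-507,-30]
    - [329,-507,-30]
    - [329,-507,-30]
  turn: [20.2,20.2,20.2,20.2,20.2,20.2,20.2,20.2,20.2,20.2,20.2,20.2]
  grip: 85.4
  grip_force: 50

```text
clock: 2.75
position: [0.4548, 0.1771, 0.2069]
ee_rot: [-0.028, 1.0, 0.0, 0.0]
ft_force: [0.6, 1.2, -0.2]
grip_width: 0.998
```

>>> jog_arm:
  translation:
    - [30,-46,0]
    - [56,-86,0]
    - [56,-86,-20]
    - [56,-86,-50]
    - [56,-86,-50]
    - [56,-86,-50]
    - [56,-86,-50]
  turn: [0,0,0,0,0,0,0]

```text
clock: 3.33
position: [0.5109, 0.0922, 0.1581]
ee_rot: [-0.029, 1.0, 0.001, 0.001]
ft_force: [-0.2, 0.1, 0.7]
grip_width: 1.0
```

```bash
cat > look.py <<'E'
import sys
from h import *
o=manip.get_obs();print(o["clock"],o["position"].round(4),o["ee_rot"].round(3),o["ft_force"].round(1),round(o["grip_width"]*85.4,1))
S=manip.camera("scene");T=manip.camera("top")
x=[int(v) for v in sys.argv[2:10]]
def c(p,b):
    f=p["frame"][b[1]:b[3],b[0]:b[2]];return cv2.resize(f,(400,int(400*f.shape[0]/f.shape[1])),interpolation=cv2.INTER_CUBIC)
a,b=c(S,x[:4]),c(T,x[4:]);h=min(a.shape[0],b.shape[0],600)
cv2.imwrite("pics/"+sys.argv[1],np.hstack([a[:h],b[:h]])[:,:,::-1])
E
python3 look.py l1.png 200 150 400 330 170 80 320 215
```

```text
3.3333 [0.5109 0.0922 0.1581] [-0.029  1.     0.001  0.001] [-0.2  0.1  0.7] 85.4
```

View pics/l1.png

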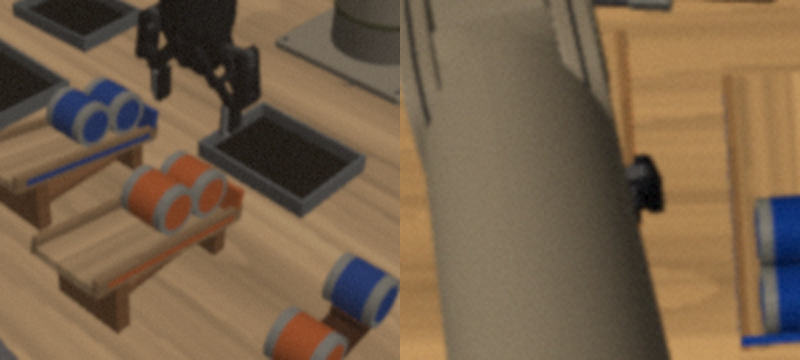

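The left panel (scene) shows the open gripper straddling above the front tin, fingers at crop pixels (160,90) and (232,125). Descending now.

>>> jog_arm:
  translation:
    - [0,-1,-30]
    - [0,-1,-55]
    - [0,-1,-75]
    - [0,-1,-85]
    - [0,-1,-91]
    - [0,-1,-96]
    - [0,-1,-96]
    - [0,-1,-96]
  turn: [0,0,0,0,0,0,0,0]

```text
clock: 4.1
position: [0.5119, 0.0915, 0.0635]
ee_rot: [-0.029, 1.0, 0.001, 0.002]
ft_force: [0.3, -0.6, 0.5]
grip_width: 1.0
```

>>> jog_arm:
  translation:
    - [0,0,0]
    - [0,0,0]
    - [0,0,0]
    - [0,0,0]
    - [0,0,0]
    - [0,0,0]
    - [0,0,0]
    - [0,0,0]
  turn: [0,0,0,0,0,0,0,0]
  grip: 50
  grip_force: 50

```text
clock: 4.77
position: [0.5126, 0.0918, 0.0645]
ee_rot: [-0.029, 1.0, 0.001, 0.003]
ft_force: [-1.6, -0.1, 6.3]
grip_width: 0.674
```

>>> jog_arm:
  translation:
    - [0,0,8]
    - [0,0,20]
    - [0,0,40]
    - [0,0,65]
    - [0,0,90]
    - [0,0,110]
    - [0,0,120]
    - [0,0,120]
  turn: [0,0,0,0,0,0,0,0]

```text
clock: 5.43
position: [0.5136, 0.092, 0.187]
ee_rot: [-0.029, 1.0, 0.002, 0.005]
ft_force: [-0.7, -0.2, -2.4]
grip_width: 0.675
```

```bash
python3 look.py l2.png 200 150 400 330 170 80 320 215
```

```text
5.4333 [0.5136 0.092  0.187 ] [-0.029  1.     0.002  0.005] [-0.7 -0.2 -2.4] 57.6
```

View pics/l2.png

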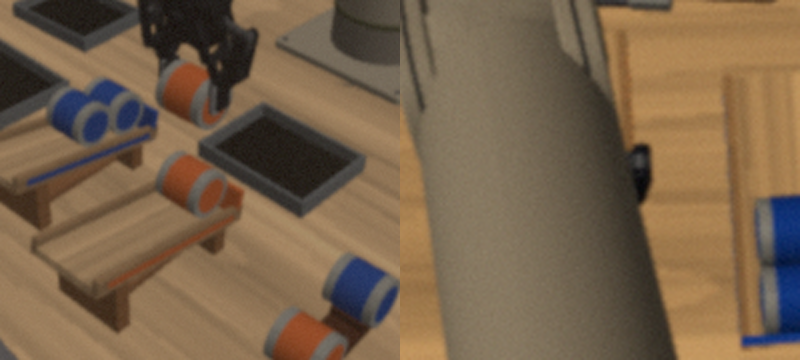

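The tin is held at crop (190,95), and the second tin has rolled to the stop at (195,183). Next: over to the tray.

>>> jog_arm:
  translation:
    - [-2,-36,5]
    - [-4,-74,5]
    - [-6,-112,5]
    - [-8,-150,5]
    - [-10,-188,5]
    - [-12,-226,5]
    - [-14,-264,5]
    - [-16,-302,5]
    - [-18,-340,0]
    - [-21,-375,0]
    - [-21,-395,0]
    - [-21,-403,0]
  turn: [0,0,0,0,0,0,0,0,0,0,0,0]

```text
clock: 6.53
position: [0.4889, -0.3149, 0.1821]
ee_rot: [-0.027, 1.0, 0.001, 0.001]
ft_force: [-0.6, 0.2, -2.2]
grip_width: 0.676
```

Run:
```python
from h import *
o=manip.get_obs();print(o["position"],o["ee_rot"])
p=manip.camera("scene")
for p,n in((p,"s"),(manip.camera("top"),"t")):
  print(n,[(round(d["confidence"],2),onz(p,d["at"],0).round(3).tolist()) for d in manip.pinpoint(p,"tray")])
```

```text
[ 0.48891289 -0.31489823  0.18207317] [-2.68893047e-02  9.99637678e-01  9.40563761e-04  7.69733734e-04]
s [(0.84, [0.295, -0.393, 0.0]), (0.82, [0.495, -0.321, 0.0]), (0.81, [0.332, 0.084, 0.0])]
t [(0.68, [0.504, -0.316, 0.0]), (0.63, [0.276, -0.397, 0.0])]
```

>>> jog_arm:
  translation:
    - [4,1,-35]
    - [4,1,-70]
    - [4,1,-100]
    - [4,1,-122]
    - [4,1,-136]
    - [4,1,-144]
    - [4,1,-149]
    - [4,1,-152]
    - [4,1,-154]
    - [4,1,-156]
    - [4,1,-156]
  turn: [0,0,0,0,0,0,0,0,0,0,0]

```text
clock: 7.65
position: [0.4956, -0.3086, 0.0272]
ee_rot: [-0.03, 1.0, 0.002, 0.002]
ft_force: [-0.5, 0.6, -2.1]
grip_width: 0.672
```

Weight still shows on the wrist (-2.1 N), so I lower in small steps until contact.

>>> jog_arm:
  translation:
    - [0,0,-1]
    - [0,0,-2]
    - [0,0,-3]
    - [0,0,-3]
    - [0,0,-3]
  turn: [0,0,0,0,0]

```text
clock: 8.07
position: [0.4956, -0.3087, 0.0242]
ee_rot: [-0.03, 1.0, 0.002, 0.002]
ft_force: [0.1, -0.1, -1.8]
grip_width: 0.67
```

>>> jog_arm:
  translation:
    - [0,0,-1]
    - [0,0,-2]
    - [0,0,-2]
    - [0,0,-2]
  turn: [0,0,0,0]

```text
clock: 8.4
position: [0.4957, -0.3087, 0.0226]
ee_rot: [-0.03, 1.0, 0.002, 0.002]
ft_force: [-3.5, 0.9, 5.2]
grip_width: 0.674
```

Contact: Fz went up to +5 N. Releasing in two steps.

>>> jog_arm:
  translation:
    - [0,0,0]
    - [0,0,0]
    - [0,0,0]
    - [0,0,0]
  turn: [0,0,0,0]
  grip: 66

```text
clock: 8.73
position: [0.4957, -0.3087, 0.0226]
ee_rot: [-0.03, 1.0, 0.002, 0.002]
ft_force: [0.7, -0.4, 0.6]
grip_width: 0.773
```

>>> jog_arm:
  translation:
    - [0,0,0]
    - [0,0,0]
    - [0,0,0]
    - [0,0,0]
  turn: [0,0,0,0]
  grip: 80

```text
clock: 9.07
position: [0.4958, -0.3087, 0.0225]
ee_rot: [-0.03, 1.0, 0.002, 0.002]
ft_force: [0.2, 0.1, -1.0]
grip_width: 0.937
```

>>> jog_arm:
  translation:
    - [0,0,10]
    - [0,0,30]
    - [0,0,60]
    - [0,0,95]
    - [0,0,130]
    - [0,0,160]
    - [0,0,175]
  turn: [0,0,0,0,0,0,0]

```text
clock: 9.65
position: [0.4966, -0.3099, 0.2025]
ee_rot: [-0.03, 1.0, 0.001, 0.005]
ft_force: [0.7, -0.2, -0.1]
grip_width: 0.937
```

```bash
python3 look.py l3.png 150 140 350 320 240 60 490 285
```

```text
9.65 [ 0.4966 -0.3099  0.2025] [-0.03   1.     0.001  0.005] [ 0.7 -0.2 -0.1] 80.0
```

View pics/l3.png

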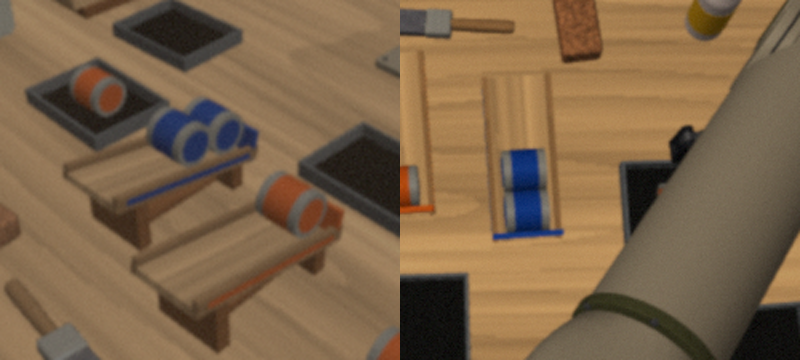

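The first tin lies in the chosen tray (left crop, (98,90)); the second sits at the orange stop (295,200). Next is the new tin in the cradle.

>>> jog_arm:
  translation:
    - [5,38,0]
    - [10,78,0]
    - [15,118,0]
    - [20,158,0]
    - [25,198,0]
    - [30,238,0]
    - [35,278,0]
    - [40,318,0]
    - [46,358,0]
    - [51,398,0]
    - [56,438,0]
    - [61,470,0]
  turn: [0,0,0,0,0,0,0,0,0,0,0,0]
  grip: 85.4

```text
clock: 10.75
position: [0.5571, 0.1637, 0.2008]
ee_rot: [-0.031, 1.0, 0.001, 0.004]
ft_force: [1.7, -0.3, 0.0]
grip_width: 0.996
```

Run:
```python
from fit2 import *
print(manip.get_obs()["position"])
S=manip.camera("scene")
for l,z,x0 in(("tin_front",.075,[.51,.093,.06]),("tin_new",.043,[.575,.307,.06])):
  for d in manip.outline_of(S,l): print(l,round(d["confidence"],2),d["extent"],fit([(S,d["mask"].astype(np.float32))],z,x0))
```

```text
[0.55705273 0.16365597 0.20083776]
tin_front 0.84 [185.7, 170.0, 213.4, 197.9] (array([ 0.5269, -0.2576,  1.0249]), np.float64(0.281))
tin_new 0.66 [328.8, 301.6, 371.6, 343.9] (array([0.5755, 0.3064, 0.0557]), np.float64(0.029))
```

>>> jog_arm:
  translation:
    - [5,38,0]
    - [10,78,0]
    - [15,115,-20]
    - [19,140,-50]
    - [19,144,-85]
    - [19,144,-105]
    - [19,144,-105]
    - [19,144,-105]
  turn: [0,0,0,0,0,0,0,0]

```text
clock: 11.57
position: [0.576, 0.3052, 0.0947]
ee_rot: [-0.031, 1.0, -0.0, 0.003]
ft_force: [0.5, -0.1, 1.1]
grip_width: 1.003
```

```bash
python3 look.py l4.png 260 230 460 410 80 90 260 250
```

```text
11.5667 [0.576  0.3052 0.0947] [-0.031  1.    -0.     0.003] [ 0.5 -0.1  1.1] 85.6
```

View pics/l4.png

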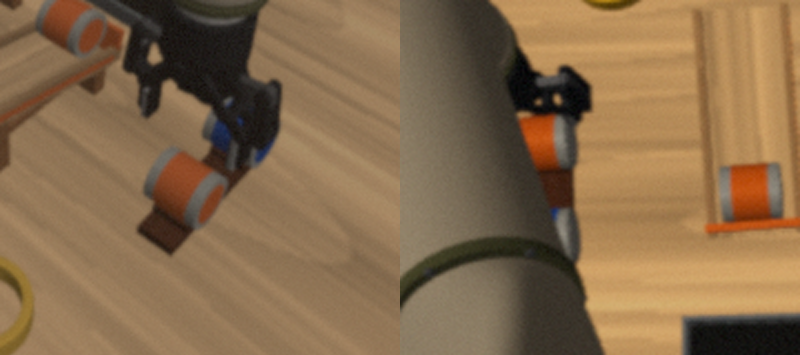

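The gripper straddles the new tin (scene crop: tin (188,188), fingers (148,100) and (240,150)), and the blue tin is clear. Descending.

>>> jog_arm:
  translation:
    - [0,2,-20]
    - [0,2,-38]
    - [0,2,-50]
    - [0,2,-57]
    - [0,2,-61]
    - [0,2,-61]
    - [0,2,-61]
  turn: [0,0,0,0,0,0,0]

```text
clock: 12.25
position: [0.578, 0.3083, 0.0374]
ee_rot: [-0.031, 0.999, 0.001, 0.006]
ft_force: [0.6, 0.6, 0.0]
grip_width: 1.001
```

>>> jog_arm:
  translation:
    - [0,0,0]
    - [0,0,0]
    - [0,0,0]
    - [0,0,0]
    - [0,0,0]
    - [0,0,0]
    - [0,0,0]
    - [0,0,0]
  turn: [0,0,0,0,0,0,0,0]
  grip: 50
  grip_force: 50

```text
clock: 12.92
position: [0.5785, 0.3086, 0.0383]
ee_rot: [-0.031, 0.999, 0.002, 0.006]
ft_force: [-1.2, -0.6, 6.2]
grip_width: 0.671
```

>>> jog_arm:
  translation:
    - [0,0,8]
    - [0,0,20]
    - [0,0,45]
    - [0,0,80]
    - [0,0,115]
    - [0,0,140]
    - [0,0,150]
    - [0,0,150]
  turn: [0,0,0,0,0,0,0,0]

```text
clock: 13.58
position: [0.5797, 0.3092, 0.1919]
ee_rot: [-0.031, 0.999, 0.003, 0.008]
ft_force: [0.7, 0.4, -1.4]
grip_width: 0.67
```

>>> jog_arm:
  translation:
    - [8,-30,0]
    - [17,-68,0]
    - [26,-106,0]
    - [35,-144,0]
    - [42,-180,0]
    - [47,-203,0]
    - [49,-212,-10]
    - [49,-212,-25]
    - [49,-212,-35]
    - [49,-212,-40]
    - [49,-212,-40]
    - [49,-212,-40]
  turn: [0,0,0,0,0,0,0,0,0,0,0,0]

```text
clock: 14.58
position: [0.6283, 0.0982, 0.1515]
ee_rot: [-0.032, 0.999, 0.003, 0.008]
ft_force: [-0.4, 0.2, -1.2]
grip_width: 0.67
```

```bash
python3 look.py l5.png 190 180 360 333 180 80 320 205
```

```text
14.5833 [0.6283 0.0982 0.1515] [-0.032  0.999  0.003  0.008] [-0.4  0.2 -1.2] 57.2
```

View pics/l5.png

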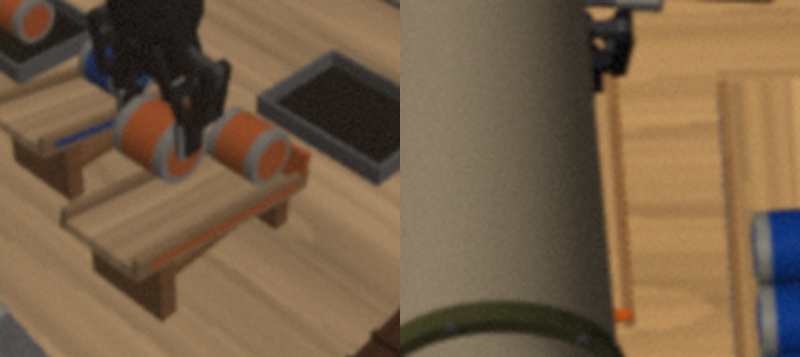

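The new tin is held crosswise above the lane (scene crop (158,138)), with the front tin at the stop (250,145). Lowering until I feel contact.

>>> jog_arm:
  translation:
    - [0,-1,-20]
    - [0,-1,-35]
    - [0,-1,-44]
    - [0,-1,-50]
    - [0,-1,-52]
    - [0,-1,-52]
    - [0,-1,-52]
  turn: [0,0,0,0,0,0,0]

```text
clock: 15.27
position: [0.6294, 0.0969, 0.1013]
ee_rot: [-0.032, 0.999, 0.003, 0.009]
ft_force: [0.3, -0.7, -1.9]
grip_width: 0.674
```

>>> jog_arm:
  translation:
    - [0,0,-1]
    - [0,0,-2]
    - [0,0,-3]
    - [0,0,-3]
  turn: [0,0,0,0]

```text
clock: 15.6
position: [0.6294, 0.097, 0.0983]
ee_rot: [-0.032, 0.999, 0.003, 0.009]
ft_force: [-0.1, 1.0, -1.9]
grip_width: 0.673
```

>>> jog_arm:
  translation:
    - [0,0,-1]
    - [0,0,-2]
    - [0,0,-3]
    - [0,0,-3]
  turn: [0,0,0,0]

```text
clock: 15.93
position: [0.6295, 0.0969, 0.0957]
ee_rot: [-0.032, 0.999, 0.004, 0.01]
ft_force: [-1.1, -0.3, 3.2]
grip_width: 0.668
```

Contact at +3 N, at the expected height. Releasing.

>>> jog_arm:
  translation:
    - [0,0,0]
    - [0,0,0]
    - [0,0,0]
    - [0,0,0]
    - [0,0,0]
    - [0,0,0]
    - [0,0,0]
    - [0,0,0]
  turn: [0,0,0,0,0,0,0,0]
  grip: 85.4

```text
clock: 16.6
position: [0.6295, 0.0969, 0.0957]
ee_rot: [-0.032, 0.999, 0.004, 0.009]
ft_force: [0.6, 0.1, -0.1]
grip_width: 0.996
```

>>> jog_arm:
  translation:
    - [0,0,10]
    - [0,0,30]
    - [0,0,60]
    - [0,0,95]
    - [0,0,120]
    - [0,35,130]
    - [0,75,130]
    - [0,115,130]
    - [0,150,130]
    - [0,180,130]
    - [0,200,130]
    - [0,200,130]
  turn: [0,0,0,0,0,0,0,0,0,0,0,0]

```text
clock: 17.6
position: [0.6276, 0.3035, 0.2256]
ee_rot: [-0.035, 0.999, 0.005, 0.009]
ft_force: [0.3, 1.0, -0.6]
grip_width: 1.003
```

```bash
python3 look.py l6.png 150 140 380 347 190 60 490 260
```

```text
17.6 [0.6276 0.3035 0.2256] [-0.035  0.999  0.005  0.009] [ 0.3  1.  -0.6] 85.7
```

View pics/l6.png

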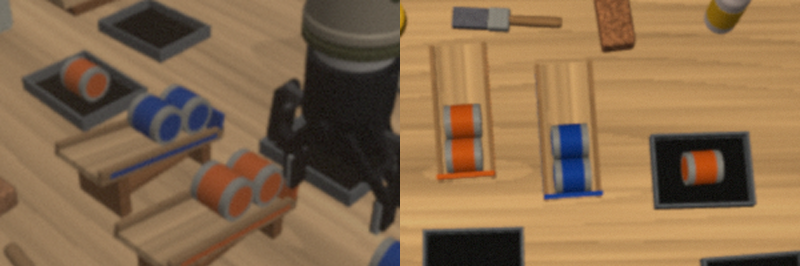

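The picture shows two orange tins touching at the stop (top crop (463,155) and (463,121)), the old tin lying in the tray (702,167), and the gripper clear. Handing in.

```bash
python3 -c "
from workcell import manip
print(manip.hand_in())"
```

```text
the job is handed in; nothing more can be done
None
```

The job is done and handed in at about 17.6 s, inside the 59 s limit. The oldest orange tin is in the grey tray, and the new one is loaded behind the tin that moved up to the front.

- **Oldest tin:** I lowered it into the tray farthest from the base in small steps until it touched at about 5 N, then released it. The second tin had already rolled down to the stop.
- **New tin:** I took it from the cradle, lowered it crosswise into the lane at about x 115 mm until it touched at about 3 N, then released it. It rolled down behind the front tin.
- **Last checks:** The final pictures show both orange tins touching at the stop and the old tin lying near the middle of the tray. The blue tins look undisturbed, and the gripper is open, clear and touching nothing. The wrist force readings I saw at the end of each move stayed below 7 N.
- **Disagreements:** Position estimates from the two cameras and different methods disagreed by several mm, up to about 10 mm in height and for the tray centre. The gripper and tray clearances covered this. Both grasps gave a brief upward force of about 6 N while closing, with no visible effect.

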